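Hold the antenna boom in the index fork for a sweep, then park it

TASK

The counterweighted antenna boom on the bench stand is parked with its horn end down on a rubber buffer. Using only the sprung tiller on the robot's side of the stand, raise the boom off its buffer, bring its pointer between the prongs of the index fork and keep it there for an 8-second sweep without letting it run over to the other buffer; then lower it gently back onto the buffer it started on and let go. Do not touch the boom, do not shift the fork, and leave the other things on the bench where they are.

Things in the scene. Friction and masses are not known exactly. Their poses are not given: they have to be found in the camera images.
- stand: Grey steel stand fixed to the bench: base plate 240 x 300 x 12 mm, column, bearing 150 mm up. Origin: on the bench under the bearing. Its x axis (level, roughly away from the robot) is the shaft's direction, y points left along the level boom, z up. Rubber buffers under the boom, 125 mm left and right of the shaft, are its stops.
- shaft (a joint): Boom angle about the shaft (stand x axis, 150 mm above the stand's origin), rad. 0 = level; positive = left (horn, stand +y) end up, pointer leaning right. Free between the buffers at -0.28 (parked) and +0.28, damping only 0.02 N m s/rad. The boom is top-heavy: it falls to a buffer, growing at about 1 per second, even when the tiller is kept still.
- boom: Aluminium boom, 620 mm, 25 mm square: brass horn on its left end, steel discs on its right end. Origin on the shaft axis at stand x = +60 mm; y to the horn. Nominal: 2.0 kg, inertia about the shaft 0.172 kg m2, centre of mass 20 mm above it, falling torque in all 0.40 N m/rad. Mass uncertain by 20 %, side imbalance up to 0.05 N m either way. Not to be touched.
- boom_left (a point): Point on the boom's centre line 200 mm left of the shaft (towards the horn).
- boom_right (a point): Point on the boom's centre line 200 mm right of the shaft (towards the discs).
- pointer_tip (a point): Tip of the thin upright steel pointer (6 mm wide) on the middle of the boom; 150 mm above the shaft when level, at stand x = +73 mm.
- tiller (a joint): Tiller angle relative to the boom, rad, same sense as shaft. A torsion spring (0.24 N m/rad, damping 0.02 N m s/rad) joins tiller and boom and drives the boom with 0.24 x this value; slack at 0, where the tiller is square to the boom. End stops at +-1.1.
- tiller_grip (a point): Centre of the tiller's cross-bar handle: black cylinder, 22 mm diameter, 50 mm long, lying along stand x at stand x = -90 mm, on a flat arm 8 mm wide. With a = shaft + tiller (its angle to the vertical) it is at stand y = -110 sin a, z = 150 + 110 cos a mm. Take it from above, fingers closing along stand y.
- fork (a joint): Setting of the index fork about the same shaft line, rad, same sense as shaft, held by a stiff pivot: the pointer is in the middle of the fork when shaft equals this value, and touches the line of a prong 0.1 rad to either side.
- fork_mid (a point): Middle between the two prongs of the steel index fork (33 mm apart inside), 135 mm from the shaft line, at stand x = +96 mm; its y axis turns with the fork. Not to be shifted.
- wrench: Loose steel wrench on the bench. Bystander.
- screwdriver: Loose screwdriver on the bench. Bystander.
- terminator: Loose brass stepped cylinder, 40 mm diameter, 50 mm tall, near side of the bench. Bystander.
- jar: Loose clear jar, 60 mm diameter, 70 mm tall, left of the stand. Bystander.
- attenuator: Loose aluminium box 60 x 90 x 35 mm on the right of the bench. Bystander.

How it is judged (in metres and radians):
On the way:
1. the boom's pointer stays between the fork's prongs (boom within 0.1 rad of the fork) for 8 s on end (angle between the y axis of boom and the y axis of fork_mid, either way round below 0.1 rad), for 8 s.
At the end, for the whole second after the job is handed in: After the 8 s hold the boom lies parked again on its starting buffer (horn end down, shaft below -0.25 rad), at rest, with the tiller released and back within 0.2 rad of square to the boom (value of joint shaft below -0.25 rad and angular speed of boom below 0.05 rad/s and value of joint tiller between -0.2 and 0.2 rad); the robot touches nothing.
It fails at once if the boom lands on the starting buffer faster than 0.25 rad/s (value of joint shaft below -0.23 rad and velocity of joint shaft below -0.25 rad/s).
It fails at once if the boom runs over to the other buffer (shaft above 0.26 rad) (value of joint shaft above 0.26 rad).
It fails at once if the robot pushes on the boom itself (over 1 N) (contact force between any of the arm, the fingers and boom above 1 N).
It fails at once if the index fork is shifted by more than 5 mm (distance of fork_mid from where it was at the start of the episode above 0.005 m).
It fails at once if a bystander is moved by more than 30 mm (distance of any of wrench, screwdriver, terminator, jar, attenuator from where it was at the start of the episode above 0.03 m).
It also fails if it takes over 72 s, if anything falls off the work surface, if the arm or the gripper's body presses on something with over 40 N, if the wrist force passes 120 N, or if a joint passes its speed limit or range.

ROBOT

A 6-joint arm with a two-finger parallel gripper is mounted at the origin on the work surface. World frame = base frame: x ahead of the robot, y to its left, z up, the work surface at z = 0. Lengths are in m, angles in degrees, forces in N, time in s.
With the tool pointing down it reaches from about 0.3 to 0.75 m from the base axis. Payload 8.5 kg.
Tool frame: the origin (TCP) lies midway between the tips of the shut fingers; the grasp point (between the pads) lies 19 mm behind it (env.grasp_offset is the distance from the TCP to the grasp point, in m); z points along the fingers, y is the line along which they close (so a half turn about z gives the same grasp; the last joint's range is limited). The gripper opens to 85 mm and grips with 20 to 120 N. Pads are 22 mm wide; open, the fingers measure 114 mm over their backs; the gripper's body (76 mm by 85 mm) begins 54 mm behind the grasp point. The pads swing forward as they close: fully open they stand 13 mm farther back than shut.
Start: joints at [-81.148, 21.807, 74.336, -0, 83.858, -12.336], TCP at [0.199, -0.513, 0.231] pointing down, gripper open.
Joint ranges: [-178.18, 178.18], [-50.72, 133.34], [12.68, 142.11], [-81.47, 261.47], [9.98, 163.14], [-165.26, 165.26]. Speed limits (degrees/s): [136.94, 136.94, 180, 180, 180, 180].

INTERFACE

Orientations are given as a 3x3 rotation matrix whose columns are the frame's x, y, z axes.
In Python, from rig import env gives the robot as it stands.
- The arm moves only by the tool servo_tool, never from a script. Its argument "deltas" is text: rows parted by semicolons, each of 7 numbers parted by spaces: the opening, from 0 (shut) to 1 (fully open), then the shift along the tool's x, y, z in mm, then the turn, a rotation vector about the tool's x, y, z in rad. A call has 1 to 8 rows; each row shifts and turns the commanded pose from where the row before left it, along the tool's axes as they then stand; what a row does not reach is not made up. A row lasts 1/12 s, in which the tool goes at most 41.7 mm and 7.16 degrees, less where a joint would pass 70% of its speed; a pose out of reach is approached as far as the arm can. A call is refused whole if a number of a shift passes 41.7 or a number of a turn 0.125, either way. A call with a gripper value outside its range is refused whole. The fingers move at their own pace and stop on an object; "newtons" is the grip in N (left out, the last holds). Time passes only in rows, so rows that do not move let the fingers close. It gives the time, the measured TCP pose, the force, the opening and the grip force at its end, in the units of the state.
- env.observe(): the state, without advancing time (a new reading comes with each control period).
- env.get_image(name): name is "scene" or "top" or "wrist"; returns a dict with "img" (480x640x3 uint8, red, green, blue), "depth" (480x640 float32, m along the optical axis (not along the pixel's ray), 0 where there is no reading), "camera_matrix" (3x3 intrinsics, pixels), "D" ([k1, k2, p1, p2, k3] as OpenCV has them; the pictures are not rectified), "world_to_cam" (4x4, takes a point from world to camera coordinates). Camera axes: x right, y down, z forward; pixel columns grow to the right and rows downward; lengths in m; the calibration is good to about 2 mm. A picture is of the moment at which its call begins.
- env.close_job(): hands the job in; it is judged then, once.
Trained networks look in a picture, given as the dict that the camera call returned (one of the last four; its "shot" number tells which), for a name from the list of things; names that differ only in an ending like _2 or _b are one class to them, and where a whole thing is asked for, a point or a joint stands for the part that bears it (a point fixed in the world has none). Each returns a list of dicts, best first, with "conf" (0 to 1); they miss things now and then, are a little off and sometimes report something else, mostly with a low value. They report only what shows in the picture. A call takes as long as a camera call.
- env.spot_in(name, picture): "bbox" ([centre column, centre row, width, height] in pixels, round what is visible of it).
- env.spot_point(name, picture): "uv" ([column, row] in pixels: a listed point, or the origin of a listed thing).
The state is a dict: "time_s": time; "q": joint angles; "qvel": joint speeds; "joint_efforts": joint torques, N m; "position": TCP position; "tool_rot": TCP orientation; "ft_force": force on the tool from outside, world axes, zero at the start; "wrist_torque": the same for the moment, N m; "grip_width": finger opening in m; "gripper_force": force on a finger pad.
Only numpy, scipy, OpenCV 4.12 (cv2) and the standard library are available. Lean on these libraries where they do the work, as an engineer would, in place of code of your own. Each camera call takes 0.05 s, during which the arm holds its last target. There are 200 camera calls.

## Working session

There is one attempt and no reset: what is moved stays moved. The work goes in short steps, Python scripts to look and compute and a tool call to move; the robot and the scene stay as the last step left them, time stands still between calls to the robot, and variables do not carry over. Pictures are saved under pics/ and viewed, at most 10 in all, crops included, and the job is handed in when it is done.

Besides the shell and the picture viewer there is one more tool, called after "Emit:" as name(argument=value, ...) on one line, values as JSON. servo_tool: Moves the arm, as the interface text tells. Its arguments: {"type":"object","properties":{"deltas":{"type":"string"},"newtons":{"type":"number"}},"required":["deltas"]}

```bash
ls; mkdir -p pics; cat > h.py <<'E'
import numpy as np, cv2
from rig import env
def uvray(p,uv):
    K=np.array(p["camera_matrix"]);D=np.array(p["D"]);T=np.array(p["world_to_cam"])
    x=cv2.undistortPoints(np.array([[uv]],float),K,D)[0,0]
    R,t=T[:3,:3],T[:3,3]
    return -R.T@t, R.T@np.array([x[0],x[1],1.0])
def p3(p,uv,w=2):
    u,v=[int(round(a)) for a in uv]; d=p["depth"][max(v-w,0):v+w+1,max(u-w,0):u+w+1]; d=d[d>0]
    if d.size==0: return None
    o,r=uvray(p,uv); return o+r*np.median(d)
E
python3 - <<'E'
from h import *
s=env.observe(); print(s["time_s"],s["position"],s["tool_rot"],s["ft_force"],s["grip_width"])
for c in ["scene","top"]:
    p=env.get_image(c); cv2.imwrite(f"pics/{c}0.png",p["img"][:,:,::-1]); np.save(f"pics/{c}0.npy",p,allow_pickle=True)
    print(c,p["shot"],np.round(np.linalg.inv(p["world_to_cam"])[:3],3).tolist(), np.round(p["camera_matrix"],1).tolist())
    for n in ["stand","shaft","boom","boom_left","boom_right","pointer_tip","tiller_grip","fork_mid","fork","wrench","screwdriver","terminator","jar","attenuator"]:
        try: r=env.spot_point(n,p)[:2]
        except Exception as e: print(n,e); continue
        for q in r: 
            z=p3(p,q["uv"]); print(n,np.round(q["uv"],1),round(q["conf"],2),None if z is None else np.round(z,3))
E
```

```text
pics
0.0 [ 0.19874986 -0.5125201   0.23072725] [[ 9.32386748e-01  3.61462184e-01 -2.03812428e-04]
 [ 3.61462099e-01 -9.32385730e-01  1.41458252e-03]
 [ 3.21286287e-04 -1.39260846e-03 -9.99998979e-01]] [ 0.93652751 -0.26488351  0.58962579] 0.08516570377433272
scene 1 [[-0.394, 0.709, -0.585, 1.165], [0.919, 0.304, -0.251, 0.268], [0.0, -0.636, -0.771, 1.011]] [[450.0, 0.0, 315.1], [0.0, 450.0, 246.6], [0.0, 0.0, 1.0]]
stand [301.8 306.6] 0.88 [ 0.611 -0.006  0.019]
shaft it knows: attenuator, boom, boom_left, boom_right, fork_mid, jar, pointer_tip, screwdriver, stand, terminator, tiller_grip, wrench
boom [293.9 291.5] 0.88 [0.674 0.007 0.183]
boom_left [376.7 319. ] 0.72 [0.627 0.192 0.113]
boom_right [209.8 266.1] 0.96 [ 0.707 -0.182  0.217]
boom_right [258.  218.9] 0.45 [ 0.382 -0.254  0.02 ]
pointer_tip [307.9 264.6] 0.79 [0.666 0.039 0.288]
tiller_grip [322.3 217.3] 0.79 [0.513 0.007 0.264]
tiller_grip [295.9 292.6] 0.29 [0.672 0.011 0.178]
fork_mid [286.  273.9] 0.82 [ 0.614 -0.043  0.146]
fork it knows: attenuator, boom, boom_left, boom_right, fork_mid, jar, pointer_tip, screwdr
[... 912 characters left out ...]
 0.054 0.001]
pointer_tip [452.3 299.4] 0.48 [ 0.439 -0.343  0.035]
tiller_grip [300.5 260.8] 0.83 [0.507 0.011 0.259]
fork_mid [301.9 159.4] 0.86 [0.701 0.009 0.258]
fork_mid [331.9 319.5] 0.74 [ 0.394 -0.06   0.05 ]
fork it knows: attenuator, boom, boom_left, boom_right, fork_mid, jar, pointer_tip, screwdriver, stand, terminator, tiller_grip, wrench
wrench [148.1 302.3] 0.72 [0.432 0.351 0.069]
wrench [204.8 331.5] 0.56 [0.365 0.236 0.008]
screwdriver [419.3 325.5] 0.7 [ 0.378 -0.266  0.022]
terminator [330.6 321.4] 0.79 [ 0.389 -0.057  0.05 ]
terminator [402.  170.1] 0.28 [ 0.694 -0.192  0.219]
jar [149.4 301.8] 0.83 [0.433 0.348 0.069]
attenuator [453.5 301.5] 0.69 [ 0.434 -0.345  0.035]
```

```bash
python3 - <<'E'
import cv2
a=cv2.imread("pics/scene0.png")[190:370,180:420]; cv2.imwrite("pics/sc_crop.png",cv2.resize(a,None,fx=3.3,fy=3.3,interpolation=cv2.INTER_CUBIC))
a=cv2.imread("pics/top0.png")[110:350,180:500]; cv2.imwrite("pics/top_crop.png",cv2.resize(a,None,fx=2.5,fy=2.5,interpolation=cv2.INTER_CUBIC))
E
```

```text
(no output)
```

View pics/sc_crop.png

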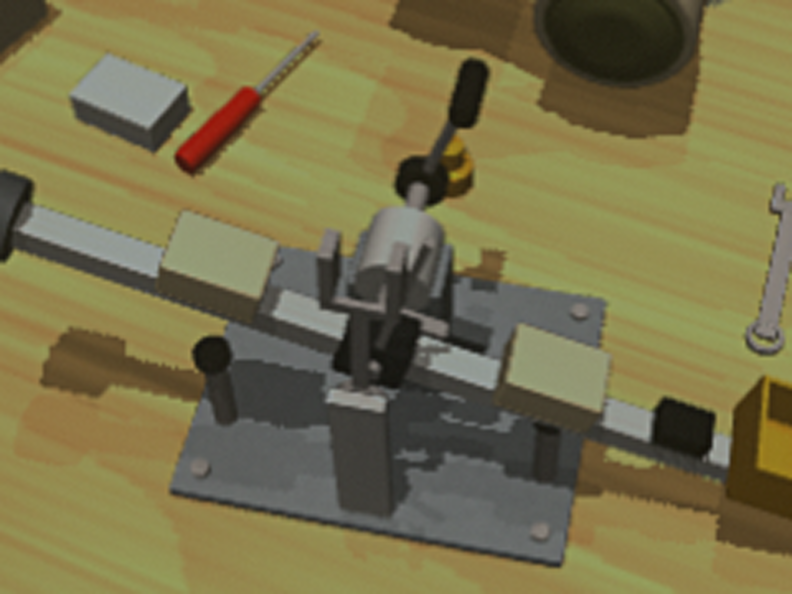

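View pics/top_crop.png

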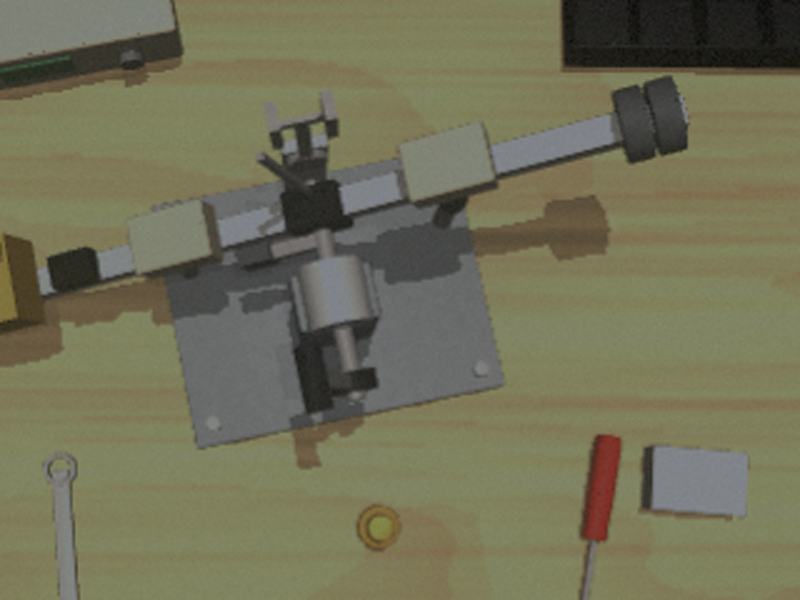

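```bash
cat >> h.py <<'E'
def pts(sh,ti,fk):
    a=sh+ti
    r=lambda x,rad,ang:[x,-rad*np.sin(ang),.15+rad*np.cos(ang)]
    return {"boom":[.06,0,.15],"boom_left":[.06,.2*np.cos(sh),.15+.2*np.sin(sh)],"boom_right":[.06,-.2*np.cos(sh),.15-.2*np.sin(sh)],
     "pointer_tip":r(.073,.15,sh),"tiller_grip":r(-.09,.11,a),"fork_mid":r(.096,.135,fk),"LB":[-.12,.15,.012],"RB":[-.12,-.15,.012],"stand":[0,0,0]}
def proj(p,X):
    T=np.array(p["world_to_cam"]); rv=cv2.Rodrigues(T[:3,:3])[0]
    return cv2.projectPoints(np.array(X,float).reshape(-1,1,3),rv,T[:3,3],np.array(p["camera_matrix"]),np.array(p["D"]))[0][:,0]
def toW(st,X):
    c,s=np.cos(st[2]),np.sin(st[2]); X=np.array(X,float)
    return np.array([[c,-s,0],[s,c,0],[0,0,1]])@X+[st[0],st[1],0]
E
python3 - <<'E'
from h import *
from scipy.optimize import least_squares
P={c:np.load(f"pics/{c}0.npy",allow_pickle=True).item() for c in ["scene","top"]}
O={"scene":{"stand":(301.8,306.6),"boom":(293.9,291.5),"boom_left":(376.7,319),"boom_right":(209.8,266.1),"pointer_tip":(307.9,264.6),"tiller_grip":(322.3,217.3),"fork_mid":(286,273.9)},
"top":{"boom":(303.7,192.9),"boom_left":(222.4,215.7),"boom_right":(401,168.4),"pointer_tip":(284,170.8),"tiller_grip":(300.5,260.8),"fork_mid":(301.9,159.4),"LB":(258.8,288.8),"RB":(381.2,263.2)}}
def res(v,full=False):
    q=pts(v[3],v[4],v[5]); out=[];lab=[]
    for c in O:
        for n,uv in O[c].items():
            e=proj(P[c],toW(v[:3],q[n]))[0]-uv; out+=list(e); lab.append((c,n,np.round(e,1)))
    if full: return lab
    return np.r_[out,(v[3]+.28)/.01,v[4]/.03]
s=least_squares(res,[.61,0,.2,-.28,0,0],loss="soft_l1",f_scale=1.5)
print(np.round(s.x,4))
for l in res(s.x,True): print(l)
g=toW(s.x[:3],pts(*s.x[3:])["tiller_grip"]); print("grip",g)
E
```

```text
[ 0.6035 -0.0122  0.2019 -0.2728 -0.0691 -0.0054]
('scene', 'stand', array([-0.8,  0.8]))
('scene', 'boom', array([-0.3,  3.1]))
('scene', 'boom_left', array([-1.7,  2.3]))
('scene', 'boom_right', array([-0.1,  0.5]))
('scene', 'pointer_tip', array([ 1.2, -1.2]))
('scene', 'tiller_grip', array([0.4, 1.5]))
('scene', 'fork_mid', array([ 1.3, -1.8]))
('top', 'boom', array([2.4, 0.2]))
('top', 'boom_left', array([-1.2, -0.2]))
('top', 'boom_right', array([-2. ,  0.3]))
('top', 'pointer_tip', array([-0.5,  0.4]))
('top', 'tiller_grip', array([ 2.6, -0.4]))
('top', 'fork_mid', array([ 0.5, -2.6]))
('top', 'LB', array([-0.2,  3.6]))
('top', 'RB', array([0.9, 4. ]))
grip [0.50791042 0.00586746 0.25363403]
```

```bash
cat >> h.py <<'E'
from scipy.spatial.transform import Rotation as Ro
ST=np.array([.6035,-.0122,.2019])
def tool_pose(a,back=0.,st=ST):
    Rs=Ro.from_euler("z",st[2]).as_matrix()
    z=Rs@[0,np.sin(a),-np.cos(a)]; x=Rs@[1,0,0]; R=np.c_[x,np.cross(z,x),z]
    g=toW(st,[-.09,-.11*np.sin(a),.15+.11*np.cos(a)])
    return g+(.019-back)*z,R
def rows(p0,R0,p1,R1,n,op):
    rv=Ro.from_matrix(R0.T@R1).as_rotvec()/n; R=np.array(R0)
    for i in range(n):
        d=R.T@(p1-p0)/n*1000; print(op,*np.round(d,1),*np.round(rv,4),end=" ; "if i%8<7 else"\n"); R=R@Ro.from_rotvec(rv).as_matrix()
    print()
E
python3 - <<'E'
from h import *
s=env.observe(); p,R=tool_pose(-.30,.07); print(p,R); rows(s["position"],np.array(s["tool_rot"]),p,R,16,1)
E
```

```text
[0.50578712 0.0163645  0.30380917] [[ 0.97968734  0.19157467  0.05926099]
 [ 0.2005311  -0.93593106 -0.2895174 ]
 [ 0.          0.29552021 -0.95533649]]
1 29.8 -23.9 -4.5 -0.0187 -0.0016 0.0104 ; 1 29.6 -24.1 -5.0 -0.0187 -0.0016 0.0104 ; 1 29.3 -24.3 -5.5 -0.0187 -0.0016 0.0104 ; 1 29.1 -24.5 -6.0 -0.0187 -0.0016 0.0104 ; 1 28.8 -24.7 -6.5 -0.0187 -0.0016 0.0104 ; 1 28.5 -24.9 -7.0 -0.0187 -0.0016 0.0104 ; 1 28.3 -25.0 -7.6 -0.0187 -0.0016 0.0104 ; 1 28.0 -25.2 -8.1 -0.0187 -0.0016 0.0104
1 27.7 -25.3 -8.6 -0.0187 -0.0016 0.0104 ; 1 27.4 -25.4 -9.1 -0.0187 -0.0016 0.0104 ; 1 27.1 -25.6 -9.6 -0.0187 -0.0016 0.0104 ; 1 26.9 -25.6 -10.1 -0.0187 -0.0016 0.0104 ; 1 26.6 -25.7 -10.7 -0.0187 -0.0016 0.0104 ; 1 26.3 -25.8 -11.2 -0.0187 -0.0016 0.0104 ; 1 26.0 -25.9 -11.7 -0.0187 -0.0016 0.0104 ; 1 25.7 -25.9 -12.2 -0.0187 -0.0016 0.0104
```

Emit:
servo_tool(deltas="1 29.8 -23.9 -4.5 -0.0187 -0.0016 0.0104;1 29.6 -24.1 -5 -0.0187 -0.0016 0.0104;1 29.3 -24.3 -5.5 -0.0187 -0.0016 0.0104;1 29.1 -24.5 -6 -0.0187 -0.0016 0.0104;1 28.8 -24.7 -6.5 -0.0187 -0.0016 0.0104;1 28.5 -24.9 -7 -0.0187 -0.0016 0.0104;1 28.3 -25 -7.6 -0.0187 -0.0016 0.0104;1 28 -25.2 -8.1 -0.0187 -0.0016 0.0104", newtons=40)

```text
time_s: 1.97
position: [0.3528, -0.2466, 0.2679]
tool_rot: [[0.96, 0.279, 0.037], [0.281, -0.948, -0.147], [-0.006, 0.151, -0.989]]
ft_force: [0.6, -0.5, 0.9]
grip_width: 0.0852
gripper_force: 0.0
```

Emit:
servo_tool(deltas="1 27.7 -25.3 -8.6 -0.0187 -0.0016 0.0104;1 27.4 -25.4 -9.1 -0.0187 -0.0016 0.0104;1 27.1 -25.6 -9.6 -0.0187 -0.0016 0.0104;1 26.9 -25.6 -10.1 -0.0187 -0.0016 0.0104;1 26.6 -25.7 -10.7 -0.0187 -0.0016 0.0104;1 26.3 -25.8 -11.2 -0.0187 -0.0016 0.0104;1 26 -25.9 -11.7 -0.0187 -0.0016 0.0104;0.7 25.7 -25.9 -12.2 -0.0187 -0.0016 0.0104")

```text
time_s: 2.63
position: [0.5063, 0.0183, 0.304]
tool_rot: [[0.98, 0.191, 0.06], [0.201, -0.936, -0.291], [0.0, 0.297, -0.955]]
ft_force: [1.7, -1.2, 0.1]
grip_width: 0.0753
gripper_force: 0.0
```

```bash
python3 - <<'E'
from h import *
W=env.get_image("wrist"); cv2.imwrite("pics/w1.png",W["img"][:,:,::-1])
print([(np.round(q["uv"],1),round(q["conf"],2),p3(W,q["uv"],1)) for q in env.spot_point("tiller_grip",W)[:2]])
for a in (-.28,-.34): print(a,proj(W,toW(ST,pts(a,0,0)["tiller_grip"])),toW(ST,pts(a,0,0)["tiller_grip"]))
E
```

```text
[(array([323.3, 279. ]), 0.93, array([0.50974307, 0.0069921 , 0.26484472]))]
-0.28 [[331.86312533 274.43703364]] [ 5.09232170e-01 -4.66164537e-04  2.55716098e-01]
-0.34 [[318.45434451 274.38926126]] [0.50797194 0.00569064 0.25370301]
```

View pics/w1.png

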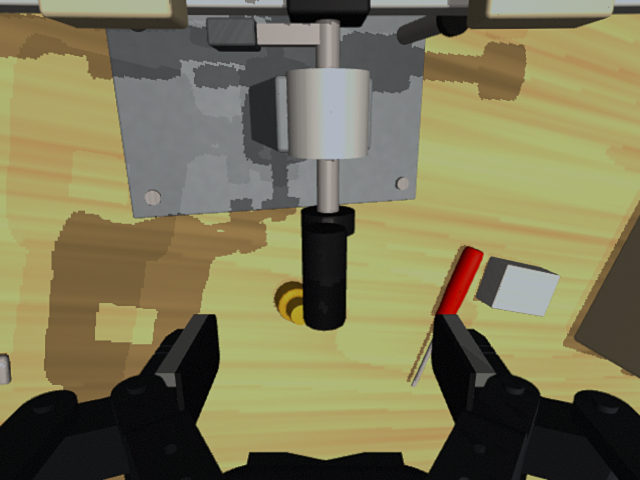

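Emit:
servo_tool(deltas="0.6 -1 0 14 0 0 0;0.6 0 0 14 0 0 0;0.5 0 0 14 0 0 0;0.5 0 0 14 0 0 0;0.45 0 0 10 0 0 0;0.4 0 0 4 0 0 0;0.35 0 0 0 0 0 0;0.3 0 0 0 0 0 0")

```text
time_s: 3.4
position: [0.509, -0.0045, 0.2372]
tool_rot: [[0.98, 0.191, 0.059], [0.2, -0.936, -0.29], [0.0, 0.296, -0.955]]
ft_force: [0.6, 0.8, -0.3]
grip_width: 0.0255
gripper_force: 0.0
```

Emit:
servo_tool(deltas="0 0 0 0 0 0 0;0 0 0 0 0 0 0;0 0 0 0 0 0 0;0 0 0 0 0 0 0")

```text
time_s: 3.73
position: [0.509, -0.0042, 0.2374]
tool_rot: [[0.98, 0.192, 0.06], [0.201, -0.936, -0.29], [0.001, 0.296, -0.955]]
ft_force: [-1.3, 1.3, 4.0]
grip_width: 0.021
gripper_force: 39.6
```

```bash
cat >> h.py <<'E'
def cloud(p,st=ST):
    v,u=np.nonzero(p["depth"]>0); 
    x=cv2.undistortPoints(np.c_[u,v].astype(float).reshape(-1,1,2),np.array(p["camera_matrix"]),np.array(p["D"]))[:,0]
    d=p["depth"][v,u][:,None]; C=np.c_[x,np.ones(len(x))]*d
    T=np.array(p["world_to_cam"]); X=(C-T[:3,3])@T[:3,:3]-[st[0],st[1],0]
    c,s=np.cos(st[2]),np.sin(st[2]); return X@np.array([[c,-s,0],[s,c,0],[0,0,1]])
E
python3 - <<'E'
from h import *
for c in ["scene","top"]:
    p=env.get_image(c); np.save(f"pics/{c}1.npy",p,allow_pickle=True); X=cloud(p)
    if c=="scene": cv2.imwrite("pics/s1.png",cv2.resize(p["img"][190:370,180:420,::-1],None,fx=3.3,fy=3.3,interpolation=cv2.INTER_CUBIC))
    b=X[(X[:,0]>.052)&(X[:,0]<.068)&(X[:,2]>.05)]
    for lo in np.arange(-.3,.3,.04):
        k=b[(b[:,1]>lo)&(b[:,1]<lo+.04)]
        if len(k)>3: print(round(lo,2),len(k),np.round(np.percentile(k[:,2],[10,50,90]),4))
    f=X[(X[:,0]>.075)&(X[:,0]<.125)&(X[:,2]>.255)&(abs(X[:,1])<.08)]
    ang=np.arctan2(-f[:,1],f[:,2]-.15); r=np.hypot(f[:,1],f[:,2]-.15)
    o=np.argsort(ang); print("fork",np.round(np.c_[ang,r*1000,f[:,0]*1000][o],2)[::max(1,len(o)//25)].tolist())
    f=X[(X[:,0]>.06)&(X[:,0]<.085)&(X[:,2]>.20)&(X[:,1]<.08)&(X[:,1]>.0)]
    print("ptr",np.round(np.c_[np.arctan2(-f[:,1],f[:,2]-.15),np.hypot(f[:,1],f[:,2]-.15)*1000,f[:,0]*1000],2)[::3].tolist())
E
```

```text
-0.3 74 [0.2558 0.2636 0.2668]
-0.26 146 [0.2286 0.2409 0.2586]
-0.22 110 [0.2169 0.221  0.2258]
-0.18 93 [0.2071 0.2109 0.2156]
-0.14 215 [0.0666 0.1064 0.2372]
-0.1 138 [0.1828 0.2223 0.2283]
-0.06 108 [0.1702 0.1758 0.1799]
-0.02 43 [0.1683 0.1714 0.1759]
0.02 115 [0.1472 0.1532 0.1675]
0.06 104 [0.1393 0.1441 0.1699]
0.1 140 [0.0675 0.1641 0.1698]
0.14 114 [0.1129 0.1352 0.1582]
0.18 103 [0.1079 0.1201 0.1255]
0.22 98 [0.0911 0.1083 0.12  ]
0.26 73 [0.0832 0.1147 0.1366]
fork [[-0.3, 123.19, 75.46], [-0.27, 147.5, 75.67], [-0.24, 128.56, 97.14], [-0.23, 120.95, 107.98], [-0.21, 150.61, 90.94], [-0.2, 159.61, 90.43], [-0.19, 160.8, 94.26], [-0.19, 161.57, 97.77], [-0.18, 161.26, 100.48], [-0.17, 158.68, 84.06], [-0.16, 157.95, 86.5], [-0.15, 158.87, 105.22], [-0.09, 106.11, 105.5], [-0.02, 113.34, 102.22], [0.05, 109.46, 106.03], [0.07, 153.82, 99.49], [0.07, 147.47, 99.7], [0.08, 145.3, 105.68], [0.08, 161.2, 108.16], [0.09, 160.73, 105.42], [0.1, 119.91, 86.59], [0.1, 160.52, 98.02], [0.11, 143.9, 105.22], [0.12, 124.67, 105.85], [0.13, 135.96, 107.03], [0.17, 113.25, 105.59]]
p
[... 1938 characters left out ...]
 [-0.25, 150.21, 72.52], [-0.27, 147.53, 72.03], [-0.26, 134.63, 74.5], [-0.26, 150.22, 68.89], [-0.25, 130.28, 73.48], [-0.27, 143.26, 69.2], [-0.25, 132.6, 70.93], [-0.28, 142.34, 67.65], [-0.26, 130.64, 69.67], [-0.24, 113.18, 73.37], [-0.27, 131.65, 68.02], [-0.25, 122.44, 69.24], [-0.28, 127.4, 67.43], [-0.25, 120.38, 67.98], [-0.24, 101.23, 72.07], [-0.27, 113.88, 68.0], [-0.24, 102.33, 69.84], [-0.29, 105.6, 68.53], [-0.25, 101.0, 68.31], [-0.24, 76.86, 73.67], [-0.27, 93.8, 68.45], [-0.23, 81.36, 70.44], [-0.28, 90.34, 67.51], [-0.23, 82.63, 68.13], [-0.22, 55.8, 74.07], [-0.26, 75.81, 68.08], [-0.22, 59.23, 71.12], [-0.26, 66.24, 68.23], [-0.21, 53.13, 70.27], [-0.24, 57.14, 67.69]]
```

View pics/s1.png

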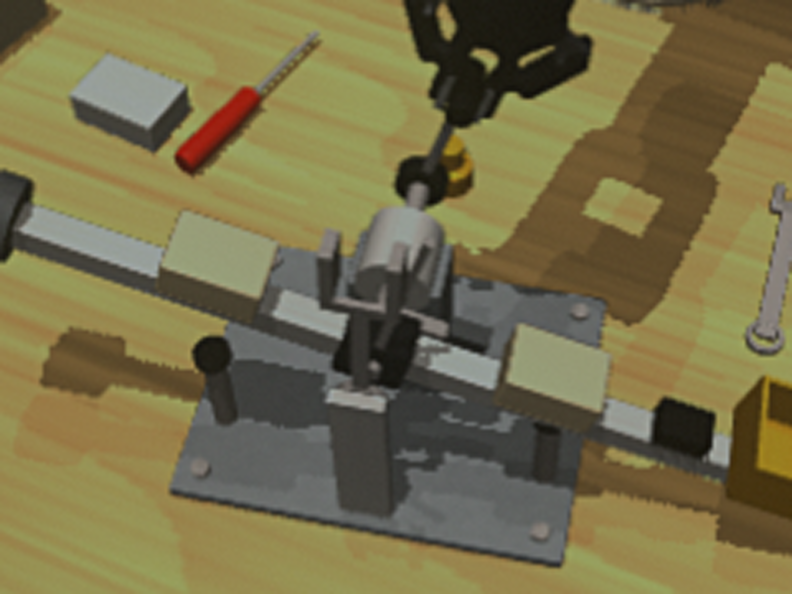

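Emit:
servo_tool(deltas="0 0 3.2 0.1 0.035 0 0;0 0 3.2 0.1 0.035 0 0;0 0 3.2 0 0.035 0 0;0 0 3.2 0.1 0.035 0 0;0 0 3.2 0 0.035 0 0;0 0 3.2 0.1 0.035 0 0;0 0 3.2 0 0.035 0 0;0 0 3.2 0.1 0.035 0 0")

```text
time_s: 4.5
position: [0.5142, -0.0291, 0.2415]
tool_rot: [[0.98, 0.201, 0.005], [0.201, -0.979, -0.018], [0.001, 0.019, -1.0]]
ft_force: [-1.0, 1.3, 4.6]
grip_width: 0.0207
gripper_force: 39.7
```

```bash
cat > m.py <<'E'
# usage: m.py [rows moved in last call] ; measures the shaft, logs, fits the model
import sys,json,os
from h import *
from scipy.optimize import minimize_scalar, least_squares
from scipy.integrate import solve_ivp
def sh(X,f): 
    y,z=X[:,1],X[:,2]-.15; return y*np.cos(f)+z*np.sin(f), z*np.cos(f)-y*np.sin(f)
def band(p):
    X=cloud(p); return X[(X[:,0]>.05)&(X[:,0]<.07)&(abs(X[:,1])<.29)&(abs(X[:,1])>.04)&(X[:,2]>.04)]
ref=band(np.load("pics/scene1.npy",allow_pickle=True).item())
s,h=sh(ref,-.28); k=(h>0)&(h<.06); s,h=s[k],h[k]; B=np.arange(-.28,.281,.008)
H=np.array([np.median(h[abs(s-b)<.006]) if (abs(s-b)<.006).sum()>3 else np.nan for b in B]); ok=~np.isnan(H)
def angle(p):
    X=band(p)
    def cost(f):
        s,h=sh(X,f); return np.minimum(abs(h-np.interp(s,B[ok],H[ok])),.008).mean()
    g=np.linspace(-.32,.32,65); f0=g[np.argmin([cost(f) for f in g])]
    r=minimize_scalar(cost,bounds=(f0-.012,f0+.012),method="bounded",options=dict(xatol=1e-4)); return r.x,r.fun
def tiller_a():
    o=env.observe(); R=np.array(o["tool_rot"]); g=np.array(o["position"])-.019*R[:,2]-[ST[0],ST[1],0]
    y=-np.sin(ST[2])*g[0]+np.cos(ST[2])*g[1]; z3=R[:,2]; 
    return o["time_s"],np.arctan2(-y,g[2]-.15),np.arctan2(-np.sin(ST[2])*z3[0]+np.cos(ST[2])*z3[1],-z3[2]),o
if __name__=="__main__":
    L=json.load(open("log.json")) if os.path.exists("log.json") else []
    t,a,at,o=tiller_a(); n=float(sys.argv[1])/12; A=[angle(env.get_image("scene")) for _ in range(2)]; t1=env.observe()["time_s"]
    S=np.mean([q[0] for q in A]); L.append([t+(t1-t)/4,S,at,n]); json.dump(L,open("log.json","w"))
    print("t %.2f shaft"%t,np.round(A,4).tolist(),"a pos %.3f tilt %.3f"%(a,at),"F",np.round(o["ft_force"],1),"w",o["grip_width"])
    j=int(sys.argv[2]) if len(sys.argv)>2 else 0   # first log index where boom is free
    if j and len(L)-j>=3:
        D=np.array(L[j:]); D=D[-6:]; kt=[];ka=[]
        for i in range(len(D)):
            if i: kt+=[D[i-1,0]+.04,D[i-1,0]+.04+D[i,3]]; ka+=[D[i-1,2],D[i,2]]
        kt+=[D[-1,0]+9]; ka+=[D[-1,2]]; I,kg=.172,.16
        def sim(x,T): return solve_ivp(lambda t,y:[y[1],(kg*y[0]+.24*np.interp(t,kt,ka)+x[2]-.04*y[1])/I],(D[0,0],max(T[-1],D[0,0]+.01)),x[:2],t_eval=T,rtol=1e-6,max_step=.05).y
        f=least_squares(lambda x:np.r_[(sim(x,D[:,0])[0]-D[:,1])/.003,x[2]/.04],[D[0,1],0,0]); T=np.r_[D[:,0],t1]
        e=sim(f.x,T); print("res",np.round((e[0,:-1]-D[:,1])*1000,1),"now s %.3f v %.3f imb %.4f"%(e[0,-1],e[1,-1],f.x[2]),"a_eq(-.045) %.3f"%(-(kg*-.045+f.x[2])/.24))
        s0,v0=e[:,-1]; lam=.86; c=s0+v0/lam
        print("unstable coord c=%.3f"%c,"a_eq here %.3f"%(-(kg*s0+f.x[2])/.24))
E
python3 - <<'E'
from m import *
for n in ["scene0","scene1"]: print(n,angle(np.load(f"pics/{n}.npy",allow_pickle=True).item()))
E
python3 m.py 8
```

```text
scene0 (np.float64(-0.2804154900405438), np.float64(0.0030965090950063282))
scene1 (np.float64(-0.2802488478918704), np.float64(0.003036086564937795))
t 4.50 shaft [[-0.2811, 0.0031], [-0.2803, 0.0031]] a pos -0.016 tilt -0.019 F [-1.   1.3  4.6] w 0.020704749621849063
```

Emit:
servo_tool(deltas="0 0 3.2 0.1 0.035 0 0;0 0 3.2 0 0.035 0 0;0 0 3.2 0.1 0.035 0 0;0 0 0 0 0 0 0;0 0 0 0 0 0 0;0 0 0 0 0 0 0")

```text
time_s: 5.1
position: [0.5162, -0.0386, 0.2411]
tool_rot: [[0.98, 0.2, -0.016], [0.2, -0.976, 0.083], [0.001, -0.084, -0.996]]
ft_force: [-1.7, -0.1, 6.2]
grip_width: 0.0206
gripper_force: 39.8
```

```bash
python3 m.py 3
```

```text
t 5.10 shaft [[-0.2806, 0.0031], [-0.2807, 0.0031]] a pos 0.090 tilt 0.085 F [-1.7 -0.1  6.2] w 0.020630718517657964
```

Emit:
servo_tool(deltas="0 0 3.2 0.1 0.035 0 0;0 0 3.2 0 0.035 0 0;0 0 0 0 0 0 0;0 0 0 0 0 0 0;0 0 0 0 0 0 0;0 0 0 0 0 0 0")

```text
time_s: 5.7
position: [0.5175, -0.0448, 0.2404]
tool_rot: [[0.98, 0.198, -0.03], [0.201, -0.968, 0.151], [0.001, -0.154, -0.988]]
ft_force: [-1.2, -0.1, 6.2]
grip_width: 0.021
gripper_force: 39.8
```

```bash
python3 m.py 2
```

```text
t 5.70 shaft [[-0.2808, 0.003], [-0.2806, 0.0031]] a pos 0.160 tilt 0.154 F [-1.2 -0.1  6.2] w 0.02102809582196315
```

Emit:
servo_tool(deltas="0 0 3.2 0.1 0.035 0 0;0 0 3.2 0 0.035 0 0;0 0 0 0 0 0 0;0 0 0 0 0 0 0;0 0 0 0 0 0 0;0 0 0 0 0 0 0")

```text
time_s: 6.3
position: [0.5188, -0.0509, 0.2391]
tool_rot: [[0.98, 0.196, -0.044], [0.201, -0.955, 0.218], [0.001, -0.222, -0.975]]
ft_force: [-1.0, -0.7, 7.2]
grip_width: 0.0207
gripper_force: 39.8
```

```bash
python3 m.py 2
```

```text
t 6.30 shaft [[-0.2763, 0.0031], [-0.275, 0.0031]] a pos 0.230 tilt 0.224 F [-1.  -0.7  7.2] w 0.020657901717900506
```

Emit:
servo_tool(deltas="0 0 0 0 0 0 0;0 0 0 0 0 0 0;0 0 0 0 0 0 0;0 0 0 0 0 0 0;0 0 0 0 0 0 0")

```text
time_s: 6.82
position: [0.5188, -0.0509, 0.2391]
tool_rot: [[0.98, 0.196, -0.044], [0.201, -0.955, 0.218], [0.001, -0.222, -0.975]]
ft_force: [-0.5, -0.3, 4.7]
grip_width: 0.0208
gripper_force: 39.8
```

```bash
python3 m.py 0 3
```

```text
t 6.82 shaft [[-0.2616, 0.0031], [-0.2595, 0.0031]] a pos 0.229 tilt 0.224 F [-0.5 -0.3  4.7] w 0.020830855229274626
```

```bash
cat >> m.py <<'E'
        sr=float(sys.argv[3]) if len(sys.argv)>3 else -.045
        ac=(I*(-(s0-sr)-2*v0)-kg*s0+.04*v0-f.x[2])/.24; print("a_cmd %.3f da %.3f"%(ac,ac-at))
E
```

Emit:
servo_tool(deltas="0 0 1.8 0 0.02 0 0;0 0 1.8 0 0.02 0 0;0 0 0 0 0 0 0;0 0 0 0 0 0 0;0 0 0 0 0 0 0;0 0 0 0 0 0 0")

```text
time_s: 7.42
position: [0.5195, -0.0545, 0.2382]
tool_rot: [[0.98, 0.194, -0.052], [0.2, -0.945, 0.257], [0.001, -0.262, -0.965]]
ft_force: [-0.6, -0.1, 6.7]
grip_width: 0.0207
gripper_force: 39.8
```

```bash
python3 m.py 2 3
```

```text
t 7.42 shaft [[-0.2233, 0.0032], [-0.2179, 0.0032]] a pos 0.271 tilt 0.265 F [-0.6 -0.1  6.7] w 0.020668932682538537
res [ 0. -0.  0.] now s -0.213 v 0.111 imb -0.0025 a_eq(-.045) 0.040
unstable coord c=-0.084 a_eq here 0.152
a_cmd 0.132 da -0.133
```

Emit:
servo_tool(deltas="0 0 -3 0 -0.033 0 0;0 0 -3 0.1 -0.033 0 0;0 0 -3 0 -0.033 0 0;0 0 -3 0.1 -0.033 0 0;0 0 0 0 0 0 0")

```text
time_s: 7.93
position: [0.5169, -0.042, 0.2408]
tool_rot: [[0.979, 0.2, -0.025], [0.202, -0.971, 0.128], [0.001, -0.131, -0.991]]
ft_force: [-1.2, -1.2, 7.1]
grip_width: 0.0209
gripper_force: 39.9
```

```bash
python3 m.py 4 3
```

```text
t 7.93 shaft [[-0.1632, 0.0032], [-0.1563, 0.0032]] a pos 0.130 tilt 0.131 F [-1.2 -1.2  7.1] w 0.02089331596637735
res [-0.  0. -0.  0.] now s -0.151 v 0.120 imb -0.0026 a_eq(-.045) 0.041
unstable coord c=-0.012 a_eq here 0.111
a_cmd 0.036 da -0.095
```

Emit:
servo_tool(deltas="0 0 -2.9 0 -0.032 0 0;0 0 -2.9 0.1 -0.032 0 0;0 0 -2.9 0 -0.032 0 0;0 0 0 0 0 0 0;0 0 0 0 0 0 0;0 0 0 0 0 0 0")

```text
time_s: 8.53
position: [0.5153, -0.0343, 0.2414]
tool_rot: [[0.98, 0.201, -0.007], [0.201, -0.979, 0.037], [0.001, -0.037, -0.999]]
ft_force: [-0.7, 0.8, 8.3]
grip_width: 0.0206
gripper_force: 40.0
```

```bash
python3 m.py 3 3
```

```text
t 8.53 shaft [[-0.0932, 0.0032], [-0.0878, 0.0033]] a pos 0.043 tilt 0.037 F [-0.7  0.8  8.3] w 0.020640690891626456
res [ 0.5 -1.  -0.6  1.7 -0.6] now s -0.085 v 0.086 imb -0.0014 a_eq(-.045) 0.036
unstable coord c=0.015 a_eq here 0.062
a_cmd -0.018 da -0.056
```

Emit:
servo_tool(deltas="0 0 -3.2 0 -0.035 0 0;0 0 -3.2 0.1 -0.035 0 0;0 0 0 0 0 0 0;0 0 0 0 0 0 0;0 0 0 0 0 0 0;0 0 0 0 0 0 0")

```text
time_s: 9.13
position: [0.514, -0.0281, 0.2414]
tool_rot: [[0.98, 0.2, 0.007], [0.201, -0.979, -0.032], [0.001, 0.032, -0.999]]
ft_force: [-1.8, -0.3, 7.8]
grip_width: 0.0211
gripper_force: 40.0
```

```bash
python3 m.py 2 3
```

```text
t 9.13 shaft [[-0.0394, 0.0033], [-0.0356, 0.0034]] a pos -0.027 tilt -0.032 F [-1.8 -0.3  7.8] w 0.02108605472846683
res [ 1.9 -2.8 -2.9  1.5  4.8 -2.6] now s -0.037 v 0.039 imb 0.0005 a_eq(-.045) 0.028
unstable coord c=0.008 a_eq here 0.023
a_cmd -0.033 da -0.000
```

```bash
python3 - <<'E'
s=open("m.py").read()
s=s.replace("D=D[-6:]; ","D=D[-12:]; ").replace("ka+=[D[-1,2]]; I,kg=.172,.16","ka+=[D[-1,2]]")
s=s.replace("(kg*y[0]+.24*np.interp(t,kt,ka)+x[2]-.04*y[1])/I]","(x[3]*y[0]+.24*np.interp(t,kt,ka)+x[2]-.04*y[1])/x[4]]")
s=s.replace("/.003,x[2]/.04],[D[0,1],0,0]);","/.0015,x[2]/.04,(x[3]-.16)/.06,(x[4]-.172)/.03],[D[0,1],0,0,.16,.172]); kg,I=f.x[3:]; print('kg %.3f I %.3f'%(kg,I));")
s=s.replace("lam=.86","lam=-.02/I+np.sqrt((.02/I)**2+max(kg,.02)/I)")
open("m.py","w").write(s)
E
cat > refit.py <<'E'
import re
s=open("m.py").read()
s=re.sub(r"t,a,at,o=tiller_a\(\).*\n","t,a,at,o=tiller_a(); t1=o['time_s']\n",s)
s=re.sub(r"    S=np.mean.*\n","",s); s=re.sub(r"    print\(\"t %.2f.*\n","",s)
exec(s)
E
python3 refit.py 0 3
```

```text
kg 0.202 I 0.187
res [-0.1  0.4 -0.4 -0.3  0.7 -0.2] now s -0.033 v 0.063 imb 0.0085 a_eq(-.045) 0.003
unstable coord c=0.035 a_eq here -0.008
a_cmd -0.106 da -0.073
```

Emit:
servo_tool(deltas="0 0 -3.6 0 -0.04 0 0;0 0 -3.6 0.1 -0.04 0 0;0 0 0 0 0 0 0;0 0 0 0 0 0 0;0 0 0 0 0 0 0")

```text
time_s: 9.65
position: [0.5126, -0.0209, 0.2409]
tool_rot: [[0.98, 0.2, 0.023], [0.201, -0.973, -0.11], [0.0, 0.112, -0.994]]
ft_force: [-2.3, 0.6, 7.7]
grip_width: 0.0205
gripper_force: 40.0
```

```bash
python3 m.py 2 3
```

```text
t 9.65 shaft [[-0.0124, 0.0034], [-0.011, 0.0033]] a pos -0.107 tilt -0.113 F [-2.3  0.6  7.7] w 0.020502355650046263
kg 0.210 I 0.188
res [-0.3  0.8 -0.3 -0.7  0.2  0.7 -0.3] now s -0.011 v 0.011 imb 0.0101 a_eq(-.045) -0.003
unstable coord c=0.001 a_eq here -0.032
a_cmd -0.075 da 0.038
```

Emit:
servo_tool(deltas="0 0 1.4 0 0.015 0 0;0 0 1.4 0 0.015 0 0;0 0 0 0 0 0 0;0 0 0 0 0 0 0;0 0 0 0 0 0 0;0 0 0 0 0 0 0")

```text
time_s: 10.25
position: [0.5132, -0.0239, 0.2412]
tool_rot: [[0.98, 0.2, 0.017], [0.2, -0.976, -0.081], [0.0, 0.082, -0.997]]
ft_force: [-2.1, 1.4, 8.5]
grip_width: 0.0203
gripper_force: 40.0
```

```bash
python3 m.py 2 3; python3 - <<'E'
from h import *
p=env.get_image("scene"); cv2.imwrite("pics/s2.png",cv2.resize(p["img"][235:315,240:350,::-1],None,fx=7,fy=7,interpolation=cv2.INTER_CUBIC))
E
```

```text
t 10.25 shaft [[-0.0097, 0.0034], [-0.0101, 0.0034]] a pos -0.075 tilt -0.082 F [-2.1  1.4  8.5] w 0.02028070164773783
kg 0.217 I 0.186
res [-0.5  1.1 -0.1 -0.9 -0.4  0.4  0.7 -0.4] now s -0.012 v -0.020 imb 0.0112 a_eq(-.045) -0.006
unstable coord c=-0.032 a_eq here -0.036
a_cmd -0.035 da 0.048
```

View pics/s2.png

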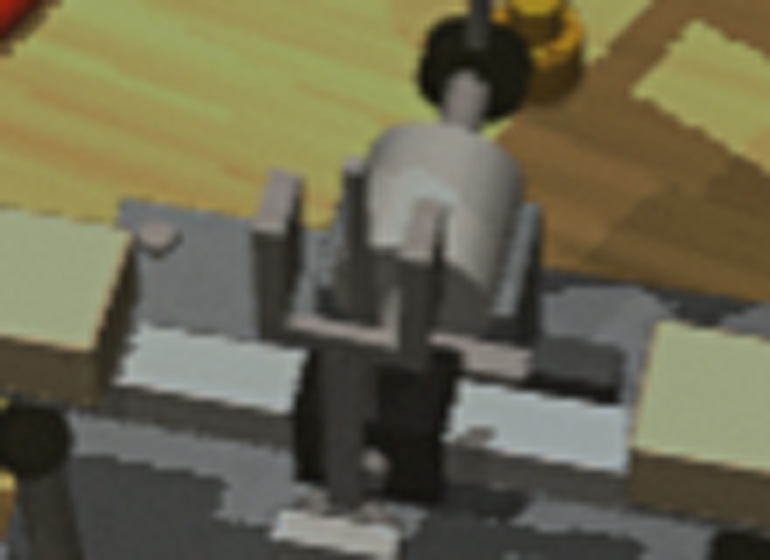

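Emit:
servo_tool(deltas="0 0 2 0 0.022 0 0;0 0 2 0 0.022 0 0;0 0 0 0 0 0 0;0 0 0 0 0 0 0;0 0 0 0 0 0 0;0 0 0 0 0 0 0;0 0 0 0 0 0 0")

```text
time_s: 10.98
position: [0.514, -0.0278, 0.2414]
tool_rot: [[0.98, 0.2, 0.008], [0.2, -0.979, -0.037], [0.0, 0.038, -0.999]]
ft_force: [-2.7, 0.0, 7.9]
grip_width: 0.0207
gripper_force: 39.9
```

```bash
python3 m.py 2 3
```

```text
t 10.98 shaft [[-0.0211, 0.0034], [-0.0222, 0.0033]] a pos -0.031 tilt -0.038 F [-2.7  0.   7.9] w 0.02073541707531582
kg 0.230 I 0.172
res [-0.6  1.5 -0.3 -0.9 -0.5  0.1  0.6  0.4 -0.3] now s -0.023 v -0.017 imb 0.0130 a_eq(-.045) -0.011
unstable coord c=-0.039 a_eq here -0.032
a_cmd -0.026 da 0.012
```

Emit:
servo_tool(deltas="0 0 1.1 0 0.012 0 0;0 0 0 0 0 0 0;0 0 0 0 0 0 0;0 0 0 0 0 0 0;0 0 0 0 0 0 0;0 0 0 0 0 0 0;0 0 0 0 0 0 0;0 0 0 0 0 0 0")

```text
time_s: 11.75
position: [0.5142, -0.0289, 0.2414]
tool_rot: [[0.98, 0.2, 0.006], [0.2, -0.979, -0.026], [0.0, 0.026, -1.0]]
ft_force: [-2.3, 1.3, 7.7]
grip_width: 0.0205
gripper_force: 39.9
```

```bash
python3 m.py 1 3
```

```text
t 11.75 shaft [[-0.0334, 0.0033], [-0.0331, 0.0034]] a pos -0.019 tilt -0.026 F [-2.3  1.3  7.7] w 0.02046708956202988
kg 0.230 I 0.171
res [-0.6  1.5 -0.3 -0.9 -0.5  0.1  0.6  0.3 -0.2 -0. ] now s -0.034 v -0.014 imb 0.0131 a_eq(-.045) -0.011
unstable coord c=-0.048 a_eq here -0.022
a_cmd -0.011 da 0.015
```

Emit:
servo_tool(deltas="0 0 1.5 0 0.017 0 0;0 0 0 0 0 0 0;0 0 0 0 0 0 0;0 0 0 0 0 0 0;0 0 0 0 0 0 0;0 0 0 0 0 0 0;0 0 0 0 0 0 0;0 0 0 0 0 0 0")

```text
time_s: 12.52
position: [0.5145, -0.0303, 0.2415]
tool_rot: [[0.98, 0.2, 0.002], [0.2, -0.98, -0.009], [0.0, 0.009, -1.0]]
ft_force: [-1.0, 0.3, 8.3]
grip_width: 0.0208
gripper_force: 39.9
```

```bash
python3 m.py 1 3
```

```text
t 12.52 shaft [[-0.0405, 0.0034], [-0.0411, 0.0033]] a pos -0.002 tilt -0.009 F [-1.   0.3  8.3] w 0.0207965434324362
kg 0.230 I 0.172
res [-0.6  1.5 -0.2 -0.9 -0.5  0.1  0.6  0.4 -0.2 -0.1  0. ] now s -0.041 v -0.004 imb 0.0130 a_eq(-.045) -0.011
unstable coord c=-0.045 a_eq here -0.015
a_cmd -0.012 da -0.003
```

Emit:
servo_tool(deltas="0 0 -0.2 0 -0.002 0 0;0 0 0 0 0 0 0;0 0 0 0 0 0 0;0 0 0 0 0 0 0;0 0 0 0 0 0 0;0 0 0 0 0 0 0;0 0 0 0 0 0 0;0 0 0 0 0 0 0")

```text
time_s: 13.28
position: [0.5144, -0.0301, 0.2415]
tool_rot: [[0.98, 0.2, 0.003], [0.201, -0.98, -0.011], [0.0, 0.011, -1.0]]
ft_force: [-2.3, -0.1, 8.0]
grip_width: 0.0213
gripper_force: 39.9
```

Emit:
servo_tool(deltas="0 0 0 0 0 0 0;0 0 0 0 0 0 0;0 0 0 0 0 0 0;0 0 0 0 0 0 0;0 0 0 0 0 0 0;0 0 0 0 0 0 0;0 0 0 0 0 0 0;0 0 0 0 0 0 0")

```text
time_s: 13.95
position: [0.5145, -0.0301, 0.2415]
tool_rot: [[0.98, 0.2, 0.003], [0.2, -0.98, -0.011], [0.0, 0.011, -1.0]]
ft_force: [-1.7, 0.2, 8.0]
grip_width: 0.021
gripper_force: 39.9
```

```bash
python3 m.py 1 3
```

```text
t 13.95 shaft [[-0.0515, 0.0034], [-0.052, 0.0033]] a pos -0.004 tilt -0.011 F [-1.7  0.2  8. ] w 0.02098740324604678
kg 0.224 I 0.187
res [-0.8  1.8  0.4 -1.2 -1.5 -1.  -0.2  0.7  1.1  1.  -0.1 -0.1] now s -0.053 v -0.011 imb 0.0123 a_eq(-.045) -0.009
unstable coord c=-0.064 a_eq here -0.002
a_cmd 0.020 da 0.031
```

Emit:
servo_tool(deltas="0 0 2.7 0 0.03 0 0;0 0 0 0 0 0 0;0 0 0 0 0 0 0;0 0 0 0 0 0 0;0 0 0 0 0 0 0;0 0 0 0 0 0 0;0 0 0 0 0 0 0;0 0 0 0 0 0 0")

```text
time_s: 14.72
position: [0.515, -0.0328, 0.2415]
tool_rot: [[0.98, 0.2, -0.003], [0.2, -0.98, 0.018], [0.0, -0.019, -1.0]]
ft_force: [-0.4, 0.5, 7.1]
grip_width: 0.0211
gripper_force: 39.9
```

```bash
python3 m.py 1 3
```

```text
t 14.72 shaft [[-0.0522, 0.0033], [-0.0515, 0.0033]] a pos 0.025 tilt 0.019 F [-0.4  0.5  7.1] w 0.021073882658650785
kg 0.227 I 0.196
res [ 0.1  1.1 -0.6 -1.8 -2.  -1.3  0.2  1.3  1.7  0.9  1.3 -0.8] now s -0.052 v 0.008 imb 0.0122 a_eq(-.045) -0.008
unstable coord c=-0.044 a_eq here -0.002
a_cmd -0.007 da -0.026
```

Emit:
servo_tool(deltas="0 0 -1.8 0 -0.02 0 0;0 0 0 0 0 0 0;0 0 0 0 0 0 0;0 0 0 0 0 0 0;0 0 0 0 0 0 0;0 0 0 0 0 0 0;0 0 0 0 0 0 0;0 0 0 0 0 0 0")

```text
time_s: 15.48
position: [0.5146, -0.031, 0.2415]
tool_rot: [[0.98, 0.2, 0.001], [0.2, -0.98, -0.001], [0.0, 0.001, -1.0]]
ft_force: [-0.7, 1.2, 7.8]
grip_width: 0.0205
gripper_force: 39.9
```

```bash
python3 m.py 1 3
```

```text
t 15.48 shaft [[-0.0433, 0.0034], [-0.0429, 0.0033]] a pos 0.005 tilt -0.001 F [-0.7  1.2  7.8] w 0.020467942065867564
kg 0.234 I 0.179
res [ 0.1 -0.1 -0.1 -0.1  0.1  0.3  0.1  0.1 -0.6  0.6 -0.4  0.1] now s -0.042 v 0.016 imb 0.0129 a_eq(-.045) -0.010
unstable coord c=-0.027 a_eq here -0.013
a_cmd -0.036 da -0.035
```

Emit:
servo_tool(deltas="0 0 -3.2 0 -0.035 0 0;0 0 0 0 0 0 0;0 0 0 0 0 0 0;0 0 0 0 0 0 0;0 0 0 0 0 0 0;0 0 0 0 0 0 0;0 0 0 0 0 0 0;0 0 0 0 0 0 0")

```text
time_s: 16.25
position: [0.514, -0.0278, 0.2414]
tool_rot: [[0.98, 0.2, 0.007], [0.2, -0.979, -0.035], [0.0, 0.036, -0.999]]
ft_force: [-0.6, 1.6, 6.4]
grip_width: 0.0207
gripper_force: 39.9
```

```bash
python3 m.py 1 3
```

```text
t 16.25 shaft [[-0.0418, 0.0033], [-0.0423, 0.0034]] a pos -0.030 tilt -0.036 F [-0.6  1.6  6.4] w 0.02067493906550736
kg 0.238 I 0.181
res [-0.   0.1 -0.1 -0.   0.2  0.3  0.4 -0.3  0.8 -0.6 -1.2  0.6] now s -0.042 v -0.010 imb 0.0129 a_eq(-.045) -0.009
unstable coord c=-0.051 a_eq here -0.012
a_cmd -0.001 da 0.035
```

Emit:
servo_tool(deltas="0 0 2.8 0 0.031 0 0;0 0 0 0 0 0 0;0 0 0 0 0 0 0;0 0 0 0 0 0 0;0 0 0 0 0 0 0;0 0 0 0 0 0 0;0 0 0 0 0 0 0;0 0 0 0 0 0 0")

```text
time_s: 17.02
position: [0.5145, -0.0306, 0.2415]
tool_rot: [[0.98, 0.2, 0.001], [0.2, -0.98, -0.005], [0.0, 0.005, -1.0]]
ft_force: [-0.9, 0.2, 7.4]
grip_width: 0.0207
gripper_force: 39.8
```

```bash
python3 m.py 1 3
```

```text
t 17.02 shaft [[-0.0463, 0.0033], [-0.0463, 0.0034]] a pos 0.001 tilt -0.005 F [-0.9  0.2  7.4] w 0.020727765553452123
kg 0.237 I 0.181
res [ 0.  -0.1 -0.   0.2  0.2  0.3 -0.4  0.7 -0.7 -1.1  0.8 -0.1] now s -0.047 v -0.004 imb 0.0129 a_eq(-.045) -0.009
unstable coord c=-0.051 a_eq here -0.008
a_cmd -0.001 da 0.005
```

Emit:
servo_tool(deltas="0 0 0.6 0 0.006 0 0;0 0 0 0 0 0 0;0 0 0 0 0 0 0;0 0 0 0 0 0 0;0 0 0 0 0 0 0;0 0 0 0 0 0 0;0 0 0 0 0 0 0;0 0 0 0 0 0 0")

```text
time_s: 17.78
position: [0.5146, -0.0312, 0.2415]
tool_rot: [[0.98, 0.2, 0.0], [0.2, -0.98, 0.001], [0.0, -0.001, -1.0]]
ft_force: [-1.4, -0.0, 7.1]
grip_width: 0.0203
gripper_force: 39.9
```

Emit:
servo_tool(deltas="0 0 0 0 0 0 0;0 0 0 0 0 0 0;0 0 0 0 0 0 0;0 0 0 0 0 0 0;0 0 0 0 0 0 0;0 0 0 0 0 0 0;0 0 0 0 0 0 0;0 0 0 0 0 0 0")

```text
time_s: 18.45
position: [0.5146, -0.0312, 0.2415]
tool_rot: [[0.98, 0.2, 0.0], [0.2, -0.98, 0.001], [0.0, -0.001, -1.0]]
ft_force: [-0.9, 0.3, 6.6]
grip_width: 0.0209
gripper_force: 39.9
```

```bash
python3 m.py 1 3 -.2
```

```text
t 18.45 shaft [[-0.0429, 0.0034], [-0.0431, 0.0034]] a pos 0.007 tilt 0.001 F [-0.9  0.3  6.6] w 0.020935628810210116
kg 0.229 I 0.189
res [ 0.  -0.3  0.2  0.6  0.7 -0.2  0.7 -0.7 -1.4  0.6 -0.2  0.1] now s -0.042 v 0.011 imb 0.0126 a_eq(-.045) -0.010
unstable coord c=-0.031 a_eq here -0.012
a_cmd -0.153 da -0.153
```

Emit:
servo_tool(deltas="0 0 -2.7 0 -0.03 0 0;0 0 -2.7 0.1 -0.03 0 0;0 0 -2.7 0 -0.03 0 0;0 0 -2.7 0.1 -0.03 0 0;0 0 0 0 0 0 0;0 0 0 0 0 0 0;0 0 0 0 0 0 0")

```text
time_s: 19.13
position: [0.5124, -0.0204, 0.2409]
tool_rot: [[0.98, 0.199, 0.024], [0.201, -0.973, -0.117], [0.0, 0.119, -0.993]]
ft_force: [-2.7, 0.8, 9.3]
grip_width: 0.0207
gripper_force: 39.9
```

```bash
python3 m.py 4 3 -.24
```

```text
t 19.13 shaft [[-0.0502, 0.0033], [-0.0532, 0.0034]] a pos -0.113 tilt -0.119 F [-2.7  0.8  9.3] w 0.020690090451190787
kg 0.237 I 0.177
res [-0.2  0.3  0.3  0.4 -0.3  0.7 -0.7 -1.   0.9 -0.2 -0.3  0.1] now s -0.056 v -0.066 imb 0.0129 a_eq(-.045) -0.009
unstable coord c=-0.119 a_eq here 0.002
a_cmd -0.048 da 0.072
```

Emit:
servo_tool(deltas="0 0 2.7 0 0.03 0 0;0 0 2.7 0 0.03 0 0;0 0 0 0 0 0 0;0 0 0 0 0 0 0;0 0 0 0 0 0 0")

```text
time_s: 19.65
position: [0.5136, -0.026, 0.2413]
tool_rot: [[0.98, 0.2, 0.012], [0.2, -0.978, -0.058], [0.0, 0.059, -0.998]]
ft_force: [-1.8, 1.5, 6.7]
grip_width: 0.021
gripper_force: 39.8
```

```bash
python3 m.py 2 3 -.25
```

```text
t 19.65 shaft [[-0.0896, 0.0032], [-0.094, 0.0032]] a pos -0.051 tilt -0.059 F [-1.8  1.5  6.7] w 0.020969686907365597
kg 0.228 I 0.184
res [-0.3  0.5  0.7 -0.2  0.7 -0.7 -1.2  0.8 -0.3 -0.3  0.6 -0.2] now s -0.100 v -0.110 imb 0.0125 a_eq(-.045) -0.009
unstable coord c=-0.209 a_eq here 0.043
a_cmd 0.079 da 0.138
```

Emit:
servo_tool(deltas="0 0 3.2 0 0.035 0 0;0 0 3.2 0.1 0.035 0 0;0 0 3.2 0 0.035 0 0;0 0 3.2 0.1 0.035 0 0;0 0 0 0 0 0 0")

```text
time_s: 20.17
position: [0.5163, -0.0393, 0.241]
tool_rot: [[0.98, 0.198, -0.017], [0.199, -0.977, 0.081], [0.0, -0.083, -0.997]]
ft_force: [-0.8, 1.2, 6.4]
grip_width: 0.0206
gripper_force: 39.9
```

```bash
python3 m.py 4 3 -.26
```

```text
t 20.17 shaft [[-0.1434, 0.0032], [-0.1486, 0.0032]] a pos 0.097 tilt 0.083 F [-0.8  1.2  6.4] w 0.02061555965416245
kg 0.184 I 0.188
res [-0.6  1.3  0.4  0.4 -1.  -1.2  0.9 -0.2 -0.4  0.3  0.5 -0.3] now s -0.154 v -0.098 imb 0.0105 a_eq(-.045) -0.009
unstable coord c=-0.264 a_eq here 0.074
a_cmd 0.128 da 0.045
```

Emit:
servo_tool(deltas="0 0 2.3 0 0.025 0 0;0 0 2.3 0.1 0.025 0 0;0 0 0 0 0 0 0;0 0 0 0 0 0 0;0 0 0 0 0 0 0")

```text
time_s: 20.68
position: [0.5171, -0.0431, 0.2406]
tool_rot: [[0.98, 0.198, -0.026], [0.2, -0.971, 0.129], [0.0, -0.131, -0.991]]
ft_force: [-0.1, 0.5, 7.6]
grip_width: 0.0205
gripper_force: 39.8
```

```bash
python3 m.py 2 3 -.27
```

```text
t 20.68 shaft [[-0.1871, 0.0032], [-0.1911, 0.0032]] a pos 0.141 tilt 0.132 F [-0.1  0.5  7.6] w 0.020527365645280318
kg 0.158 I 0.171
res [ 0.4 -0.2 -0.7 -2.1 -1.1  1.5  0.   1.2  2.3  0.4 -2.   0.3] now s -0.193 v -0.051 imb 0.0093 a_eq(-.045) -0.009
unstable coord c=-0.252 a_eq here 0.088
a_cmd 0.097 da -0.035
```

Emit:
servo_tool(deltas="0 0 0 0 0 0 0;0 0 0 0 0 0 0;0 0 0 0 0 0 0;0 0 0 0 0 0 0;0 0 0 0 0 0 0;0 0 0 0 0 0 0")

```text
time_s: 21.28
position: [0.5171, -0.043, 0.2406]
tool_rot: [[0.98, 0.199, -0.026], [0.2, -0.971, 0.129], [0.0, -0.131, -0.991]]
ft_force: [-1.2, -0.8, 6.1]
grip_width: 0.0205
gripper_force: 39.8
```

```bash
python3 m.py 0 3 -.28
```

```text
t 21.28 shaft [[-0.2274, 0.0031], [-0.2307, 0.0032]] a pos 0.140 tilt 0.132 F [-1.2 -0.8  6.1] w 0.020488490575917794
kg 0.193 I 0.195
res [-0.1  0.8 -0.5 -1.   1.   0.  -0.7 -0.1  0.9  0.6 -1.3  0.4] now s -0.233 v -0.059 imb 0.0108 a_eq(-.045) -0.009
unstable coord c=-0.298 a_eq here 0.142
a_cmd 0.189 da 0.058
```

Emit:
servo_tool(deltas="0 0 1.8 0 0.02 0 0;0 0 0 0 0 0 0;0 0 0 0 0 0 0;0 0 0 0 0 0 0;0 0 0 0 0 0 0;0 0 0 0 0 0 0;0 0 0 0 0 0 0;0 0 0 0 0 0 0")

```text
time_s: 22.05
position: [0.5175, -0.0448, 0.2404]
tool_rot: [[0.98, 0.198, -0.03], [0.2, -0.968, 0.148], [0.0, -0.151, -0.989]]
ft_force: [-0.6, 0.8, 5.7]
grip_width: 0.0205
gripper_force: 39.8
```

```bash
python3 m.py 1 3 -.28
```

```text
t 22.05 shaft [[-0.2772, 0.0032], [-0.2812, 0.0031]] a pos 0.160 tilt 0.152 F [-0.6  0.8  5.7] w 0.020453133723024187
kg 0.198 I 0.200
res [ 0.3 -0.5 -1.   1.   0.2 -0.8 -0.3  1.2  1.4 -0.8 -1.1  0.4] now s -0.284 v -0.070 imb 0.0110 a_eq(-.045) -0.009
unstable coord c=-0.361 a_eq here 0.189
a_cmd 0.296 da 0.144
```

Emit:
servo_tool(deltas="0 0 -0.9 0 -0.01 0 0;0 0 -1.8 0 -0.02 0 0;0 0 -2.5 0 -0.0275 0 0;0 0 -2.5 0.1 -0.0275 0 0;0 0 -2.5 0 -0.0275 0 0;0 0 -2.5 0.1 -0.0275 0 0;0 0 -2.5 0 -0.0275 0 0;0 0 -2.5 0.1 -0.0275 0 0")

```text
time_s: 22.82
position: [0.5138, -0.0273, 0.2414]
tool_rot: [[0.98, 0.2, 0.009], [0.2, -0.979, -0.044], [0.0, 0.045, -0.999]]
ft_force: [-1.5, 1.1, 7.8]
grip_width: 0.0205
gripper_force: 40.0
```

Emit:
servo_tool(deltas="0 0 -2.7 0 -0.03 0 0;0 0 -2.7 0.1 -0.03 0 0;0 0 -2.7 0 -0.03 0 0;0 0 -2.7 0.1 -0.03 0 0;0 0 -2.7 0 -0.03 0 0;0 0 -2.7 0.1 -0.03 0 0;0 0 -2.7 0 -0.03 0 0;0 0 -2.7 0.1 -0.03 0 0")

```text
time_s: 23.48
position: [0.5095, -0.0063, 0.2379]
tool_rot: [[0.98, 0.192, 0.056], [0.2, -0.94, -0.275], [0.0, 0.281, -0.96]]
ft_force: [-2.3, 3.5, 10.4]
grip_width: 0.0208
gripper_force: 40.2
```

```bash
python3 m.py 8
```

```text
t 23.48 shaft [[-0.2827, 0.0031], [-0.2798, 0.0031]] a pos -0.276 tilt -0.285 F [-2.3  3.5 10.4] w 0.02081104481567357
```

Parked with the tiller square. Releasing slowly and withdrawing.

Emit:
servo_tool(deltas="0.3 0 0 0 0 0 0;0.35 0 0 0 0 0 0;0.45 0 0 0 0 0 0;0.5 0 0 0 0 0 0;0.55 0 0 -6 0 0 0;0.6 0 0 -14 0 0 0;0.6 0 0 -18 0 0 0;0.6 0 0 -18 0 0 0")

```text
time_s: 24.25
position: [0.506, 0.0093, 0.2919]
tool_rot: [[0.98, 0.193, 0.055], [0.2, -0.94, -0.275], [-0.001, 0.281, -0.96]]
ft_force: [-0.1, 0.5, -0.6]
grip_width: 0.0515
gripper_force: 0.0
```

Emit:
servo_tool(deltas="0.6 0 0 -18 0 0 0;0.6 0 0 -18 0 0 0;0.6 0 0 -15 0 0 0;0.6 0 0 0 0 0 0;0.6 0 0 0 0 0 0;0.6 0 0 0 0 0 0;0.6 0 0 0 0 0 0;0.6 0 0 0 0 0 0")

```text
time_s: 24.92
position: [0.5032, 0.023, 0.3391]
tool_rot: [[0.98, 0.193, 0.054], [0.2, -0.94, -0.275], [-0.002, 0.281, -0.96]]
ft_force: [-0.3, 0.7, 0.2]
grip_width: 0.0508
gripper_force: 0.0
```

```bash
python3 m.py 8; python3 - <<'E'
from h import *
p=env.get_image("scene"); cv2.imwrite("pics/s3.png",cv2.resize(p["img"][150:370,150:440,::-1],None,fx=2.5,fy=2.5))
W=env.get_image("wrist")
for n,q in (("scene",p),("wrist",W)): print(n,[(np.round(r["uv"],1),round(r["conf"],2)) for r in env.spot_point("tiller_grip",q)[:1]],[np.round(proj(q,toW(ST,pts(a,0,0)["tiller_grip"]))[0],1) for a in (-.28,-.34,-.4)])
E
```

```text
t 24.92 shaft [[-0.2804, 0.0031], [-0.2812, 0.0031]] a pos -0.281 tilt -0.285 F [-0.3  0.7  0.2] w 0.050804696892844295
scene [(array([318.1, 214.7]), 0.71)] [array([319.9, 217.7]), array([322.6, 218.7]), array([325.2, 219.9])]
wrist [(array([315. , 251.5]), 0.66)] [array([323.7, 248. ]), array([312.2, 247.9]), array([300.7, 247.6])]
```

View pics/s3.png

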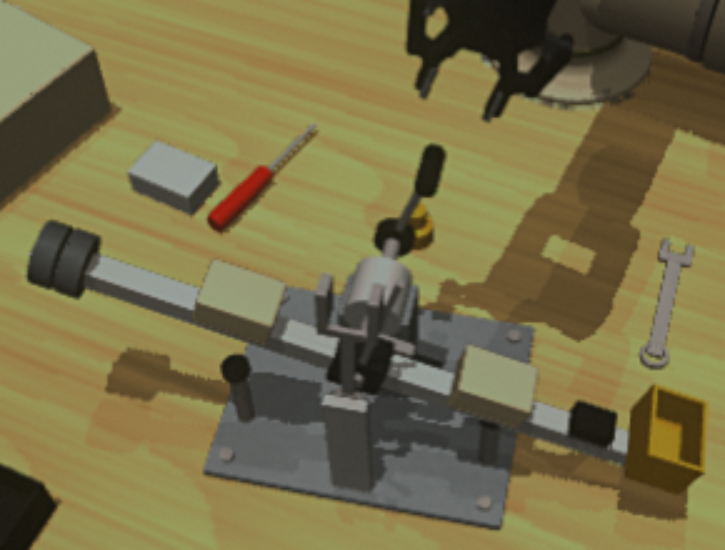

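The picture shows the boom parked with its horn end down at (665,440). The tiller handle at (430,170) is free, the gripper is clear above it, and the bystanders I can see have not moved.

```bash
python3 -c "
from rig import env
print(env.close_job())"
```

```text
the job is handed in; nothing more can be done
None
```

The job is handed in; no verdict was returned. By my measurements, the boom stayed within the fork for about 10 s, landed back on its starting buffer at about 0.07 rad/s, and the tiller was released square, with the robot clear of everything.

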